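Tuck the filler trim under the hob's front rim and hold it down

ROBOT

A 6-joint arm with a two-finger parallel gripper is mounted at the origin on the work surface. World frame = base frame: x ahead of the robot, y to its left, z up, the work surface at z = 0. Lengths are in mm, angles in rad, forces in N, time in s.
With the tool pointing down it reaches from about 275 to 1000 mm from the base axis. Payload 8.4 kg.
Tool frame: the origin (TCP) lies at the very end of the fingers, on their centre line; the grasp point (between the pads) lies 19 mm behind it; z points along the fingers, y is the line along which they close (so a half turn about z gives the same grasp; the last joint's range is limited). The gripper opens to 85 mm and grips with 20 to 120 N. Pads are 22 mm wide; open, the fingers measure 114 mm over their backs; the gripper's body (76 mm by 85 mm) begins 54 mm behind the grasp point. The pads swing forward as they close: fully open they stand 13 mm farther back than shut.
Start: joints at [1.175, 0.353, 1.633, -0, 1.155, -0.002], TCP at [239.811, 577.164, 231.281] pointing down, gripper open.
Joint ranges: [-2.63, 2.63], [-0.92, 2.1], [0.06, 2.66], [-1.3, 4.44], [0, 2.69], [-3.02, 3.02]. Speed limits (rad/s): [2.22, 2.22, 2.79, 3.14, 3.14, 3.14].

INTERFACE

Orientations are given as [roll, pitch, yaw] about the fixed x, y, z axes, in that order (R = Rz(yaw) Ry(pitch) Rx(roll)).
In Python, from rig import sensors, grab_frame, camera_params, order gives the robot as it stands. The module is installed in compiled form; this text tells all that it offers.
- The arm moves only by the tool move_arm, never from a script. Its argument "motion" is a list of rows, each a list of 7 numbers: the turn, a rotation vector about the tool's x, y, z in a scale on which 1.0 is 120 degrees, then the shift along the tool's x, y, z in normalised numbers (1 is 0.75 m), then the finger opening in m, from 0 to 0.0854. A call has 1 to 8 rows; each row is the pose to reach, as a shift and turn from the pose commanded when the call began, along the tool's axes at that moment; what a row does not reach only later rows make up. A row lasts 1/8 s, in which the tool goes at most 62.5 mm and 10.7 degrees, less where a joint would pass 70% of its speed; a pose out of reach is approached as far as the arm can. A call with a gripper value outside its range is refused whole. The fingers move at their own pace and stop on an object; "grip_force" is the grip in N (left out, the last holds). Time passes only in rows, so rows that repeat a pose let the fingers close. It gives the time, the measured TCP pose, the force, the opening and the grip force at its end, in the units of the state.
- sensors.sense(): the state, without advancing time (a new reading comes with each control period).
- grab_frame(name): name is "scene" or "top" or "wrist"; returns (picture, depth): 384x512x3 uint8, red, green, blue; 384x512 float32, mm along the optical axis (not along the pixel's ray), 0 where there is no reading.
- camera_params(name): a dict with "camera_matrix" (3x3 intrinsics, pixels), "k1" (the pictures are not rectified: a ray, as slopes to the right and down, at radius r is drawn at 1 + k1 r^2 times it, then the intrinsics apply), "world_from_camera" (4x4, takes a point from camera to world coordinates). Camera axes: x right, y down, z forward; pixel columns grow to the right and rows downward; lengths in mm; the calibration is good to about 2 mm. A picture is of the moment at which its call begins: read the wrist's pose just before it. camera_params takes no time and is no camera call; for the wrist camera it gives the pose at the moment of the call.
- order.sign_off(): hands the job in; it is judged then, once.
The state is a dict: "clock": time; "qpos": joint angles; "qvel": joint speeds; "joint_efforts": joint torques, N m; "eef_pos": TCP position; "tcp_rot": TCP orientation; "contact_force": force on the tool from outside, world axes, zero at the start; "wrist_torque": the same for the moment, N m; "opening": opening from 0.0 (shut) to 1.0 (fully open); "grasp_force": force on a finger pad.
Only numpy, scipy, OpenCV 4.12 (cv2) and the standard library are available. Lean on these libraries where they do the work, as an engineer would, in place of code of your own. Each camera call takes 0.05 s, during which the arm holds its last target. There are 200 camera calls.

TASK

Fit the aluminium filler trim to the front of the gas hob: slide its thin tongue under the hob's front rim, without lifting the hinged hob top, until its step meets the rim squarely all along and its ends line up with the hob's front corners. Keep hold of it and finish while still pressing it firmly down flat on the worktop, so that the sealing tape beneath can grab. Leave the mug, the pepper mill and the canister where they stand.

Things in the scene. Friction and masses are not known exactly. Their poses are not given: they have to be found in the camera images.
- trim: loose aluminium filler trim 288 mm long (y), 77 mm deep (x), 0.28 to 0.42 kg, starting flat on the worktop left of the hob. From its end, along x: body 10 mm thick from -12 to +45 mm, a step down, then the tongue to tuck, 3 mm thick, from +45 to +65 mm. A bead runs along it at x = 0. Origin: on its flat underside below the bead's middle; x to the tongue, z up
- trim_bead (a point): middle of the trim's raised bead, the place to pinch it: 18 mm above the underside, at x 0, y 0. The bead is 10 mm wide and runs the full length along y; flat sides from z 10 to 22 mm, rounded top at 27 mm. Axes as the trim's. When fitted it is 45 mm in front of the hob's rim edge, so there is room for a finger between
- trim_left (a point): on the trim's underside, directly below the step, at its +y end (x 45, y +144 mm, z 0 of the trim); axes as the trim's
- trim_right (a point): the same at its -y end (x 45, y -144 mm, z 0 of the trim); axes as the trim's
- hob_rim (a point): on the worktop below the middle of the hob's front rim edge; x points under the rim to the hob's back (the way to slide the tongue), y left along the rim, z up. Rim 290 mm long, straight, underside 5.5 mm and top 10 mm above the worktop, open beneath for 28 mm from the edge. The dark slot in the worktop before it is only colour, nothing catches; the trim covers it
- hob: the fixed stainless two-burner gas hob, 290 mm wide (y), 510 mm deep (x). Origin and axes as point hob_rim (middle of the front edge, on the worktop). Two knobs 42 mm high stand 72 mm behind the front edge; black iron pan supports up to 52 mm high begin 107 mm behind it
- rim_edge (a point): middle of the upper front edge of the hob's rim, 10 mm above the worktop while the hob top lies shut. It moves with the hob top, a steel panel (2.2 kg) hinged along the hob's back edge 510 mm behind, resting shut by its own weight; about 11 N upwards at the front rim begins to lift it, and then this point rises. Axes as the hob's
- table: the lime-green worktop, top at z = 0. The fitted trim should be pressed onto it with some 10 N. The trim drags hard on it while pressed down (friction near 1) and slides easily when held lightly on it
- mug: blue mug, 80 mm wide, 95 mm high, beyond the trim's start on the left; origin at the centre of its base. To be left alone
- pepper_mill: dark timber pepper mill, 54 mm wide, 160 mm high, on the right; origin at the centre of its base. To be left alone
- canister: yellow round canister, 76 mm wide, 120 mm high, on the right beside the hob; origin at the centre of its base. To be left alone

How it is judged (in metres and radians):
At the end, for the whole second after the job is handed in: Trim flat on the worktop (tilt < 0.03 rad, step ends < 3 mm up), tongue under the rim: step within 5 mm of the rim edge at both ends, centred within 10 mm. Hob rim not raised (< 3 mm). Fingers still on the trim, pressing so that it bears on the worktop with over 7 N (it weighs 2.8 to 4.2 N), still (x of trim_left in the frame of hob_rim between -0.005 and 0.005 m and x of trim_right in the frame of hob_rim between -0.005 and 0.005 m and y of trim in the frame of hob_rim between -0.01 and 0.01 m and height (world z) of each of trim_left, trim_right below 0.003 m and angle between trim's own z axis and vertical below 0.03 rad and height (world z) of rim_edge below 0.013 m and contact force between trim and table above 7 N and contact force between the fingers and trim above 3 N and linear speed of trim below 0.02 m/s); the arm keeps its last pose, push and grip.
It fails at once if the hob top is lifted: its front rim rises by more than 6 mm (height (world z) of rim_edge above 0.016 m).
It fails at once if the mug, the pepper mill or the canister is pushed more than 20 mm or tipped (distance of any of mug, pepper_mill, canister from where it was at the start of the episode above 0.02 m or angle between any of mug, pepper_mill, canister's own z axis and vertical above 0.3 rad).
It also fails if it takes over 43 s, if anything falls off the work surface, if the arm or the gripper's body presses on something with over 40 N, if the wrist force passes 120 N, or if a joint passes its speed limit or range.

## Working session

There is one attempt and no reset: what is moved stays moved. The work goes in short steps, Python scripts to look and compute and a tool call to move; the robot and the scene stay as the last step left them, time stands still between calls to the robot, and variables do not carry over. Pictures are saved under pics/ and viewed, at most 10 in all, crops included, and the job is handed in when it is done.

Besides the shell and the picture viewer there is one more tool, called after "Call:" by a JSON object that holds its "op" and its "data". move_arm: Moves the arm, as the interface text tells. Its arguments: {"type":"object","properties":{"motion":{"type":"array","items":{"type":"array","items":{"type":"number"}}},"grip_force":{"type":"number"}},"required":["motion"]}

```bash
mkdir -p pics; cat > h.py <<'E'
import numpy as np, cv2
from rig import sensors, grab_frame, camera_params, order
def ray(cp,uv):
    K=np.array(cp["camera_matrix"],float);k=cp["k1"];T=np.array(cp["world_from_camera"],float)
    d=np.linalg.solve(K,np.array([uv[0],uv[1],1.]))[:2];s=d.copy()
    for _ in range(20): s=d/(1+k*(s@s))
    return T[:3,3],T[:3,:3]@np.array([s[0],s[1],1.])
def onplane(cp,uv,z):
    o,d=ray(cp,uv);return o+d*(z-o[2])/d[2]
def withdepth(cp,uv,dep):
    o,d=ray(cp,uv);return o+d*dep
def cloud(cp,dep):
    K=np.array(cp["camera_matrix"],float);k=cp["k1"];T=np.array(cp["world_from_camera"],float)
    v,u=np.mgrid[0:dep.shape[0],0:dep.shape[1]]
    dx=(u-K[0,2])/K[0,0];dy=(v-K[1,2])/K[1,1];x,y=dx,dy
    for _ in range(20):
        f=1+k*(x*x+y*y);x,y=dx/f,dy/f
    P=np.stack([x*dep,y*dep,dep],-1)@T[:3,:3].T+T[:3,3]
    P[dep<=0]=np.nan
    return P
E
python3 - <<'E'
from h import *
s=sensors.sense();print({k:np.round(v,3) for k,v in s.items()})
ims=[]
for n in("top","scene","wrist"):
    cp=camera_params(n);im,d=grab_frame(n)
    np.savez(f"{n}0.npz",im=im,d=d,**{k:np.array(v) for k,v in cp.items()})
    print(n,cp["k1"],np.round(cp["camera_matrix"],1).tolist(),np.round(cp["world_from_camera"],3).tolist(),(d>0).mean())
    cv2.imwrite(f"pics/{n}0.png",im[...,::-1])
E
```

```text
{'clock': np.float64(0.0), 'qpos': array([ 1.175,  0.354,  1.634,  0.   ,  1.155, -0.002]), 'qvel': array([ 0.002, -0.002, -0.   , -0.001,  0.002, -0.002]), 'joint_efforts': array([-0.0000e+00, -6.0524e+01, -3.4208e+01,  0.0000e+00,  9.0000e-03,
        0.0000e+00]), 'eef_pos': array([239.621, 576.72 , 230.568]), 'tcp_rot': array([-3.14 , -0.   ,  2.748]), 'contact_force': array([-0.205,  0.335,  0.253]), 'wrist_torque': array([-0.006,  0.056,  0.01 ]), 'grasp_force': np.float64(0.0), 'opening': np.float64(0.998)}
top -0.174865172064602 [[499.9, 0.0, 257.3], [0.0, 499.9, 190.9], [0.0, 0.0, 1.0]] [[-0.0, -0.998, 0.06, 407.219], [-1.0, -0.001, -0.013, 46.459], [0.013, -0.06, -0.998, 1731.192], [0.0, 0.0, 0.0, 1.0]] 0.9957987467447916
scene -0.05891124882143433 [[405.9, 0.0, 259.4], [0.0, 405.9, 193.7], [0.0, 0.0, 1.0]] [[-0.262, 0.536, -0.802, 1366.291], [0.965, 0.163, -0.206, 253.859], [0.02, -0.828, -0.56, 662.126], [0.0, 0.0, 0.0, 1.0]] 0.9961446126302084
wrist 0.004339059297905867 [[286.4, 0.0, 256.1], [0.0, 286.4, 198.0], [0.0, 0.0, 1.0]] [[0.384, 0.874, 0.298, 163.185], [0.923, -0.363, -0.126, 609.252], [-0.001, 0.324, -0.946, 373.304], [0.0, 0.0, 0.0, 1.0]] 0.9959513346354166
```

View pics/top0.png

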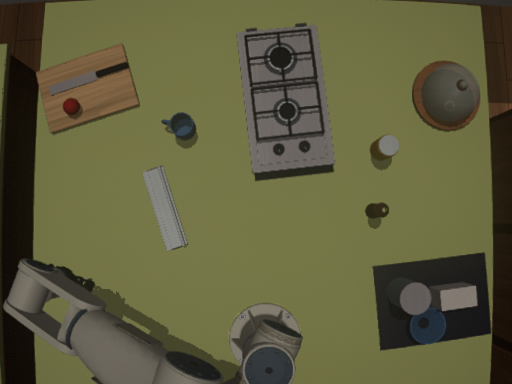

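View pics/scene0.png

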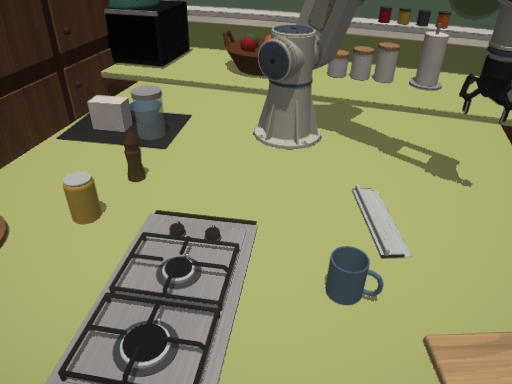

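View pics/wrist0.png

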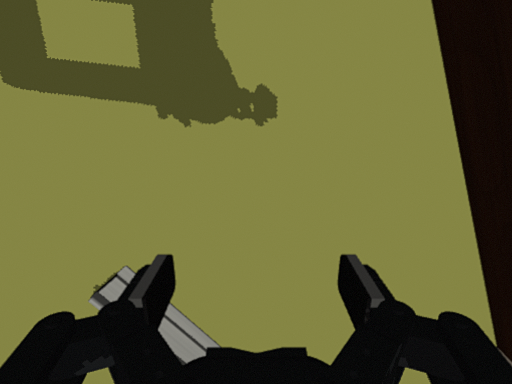

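The top view shows the trim spanning (145,170)–(185,247). The hob's front edge runs (255,175)–(332,168), with the mug at (182,126). In the scene view the trim lies at (355,188)–(405,252). In the wrist view only part of the trim shows, at the lower left, around (90–215, 270–360).

```bash
cat > m.py <<'E'
from h import *
def load(n):
    f=np.load(n+".npz");return f["im"],f["d"],{k:f[k] for k in("camera_matrix","world_from_camera")}|{"k1":float(f["k1"])}
def nongreen(im):
    hsv=cv2.cvtColor(im,cv2.COLOR_RGB2HSV);return ((hsv[...,1]<75)).astype(np.uint8)
E
python3 - <<'E'
from m import *
im,d,cp=load("top0");P=cloud(cp,d)
m=nongreen(im);vis=[]
n,l,st,c=cv2.connectedComponentsWithStats(m)
for i in range(1,n):
    if st[i,4]>400: print(i,st[i],c[i])
i=l[208,165];print("trim lab",i)
mask=(l==l[208,165]).astype(np.uint8) if l[208,165] else None
if mask is not None:
    cn=max(cv2.findContours(mask,0,2)[0],key=cv2.contourArea);r=cv2.minAreaRect(cn);b=cv2.boxPoints(r)
    B=np.array([onplane(cp,p,5) for p in b]);print(np.round(B,1),np.round(np.linalg.norm(np.diff(B,axis=0),axis=1)))
Z=P[...,2];print("trim z pct",np.nanpercentile(Z[mask>0],[5,50,95]), "table", np.nanmedian(Z[190:200,210:230]))
# hob front
print("hob lab",l[150,260],np.round([P[v,285] for v in range(160,182,2)],0).tolist())
# bodies
for nm,(u,v) in dict(mug=(182,126),can=(388,147),mill=(378,210)).items(): print(nm,np.round(P[v,u]))
a=cv2.resize(im[155:260,130:200],None,fx=5,fy=5,interpolation=cv2.INTER_CUBIC)
b=cv2.resize(im[130:190,240:345],None,fx=4,fy=4,interpolation=cv2.INTER_CUBIC)
out=np.zeros((525,780,3),np.uint8);out[:525,:350]=a;out[:240,355:775]=b
s=load("scene0")[0];c=cv2.resize(s[180:260,340:415],None,fx=3.5,fy=3.5,interpolation=cv2.INTER_CUBIC);out[243:243+c.shape[0],355:355+c.shape[1]]=c[:282]
cv2.imwrite("pics/crop1.png",out[...,::-1])
E
```

```text
3 [  236    23    99   157 12076] [284.94518052 100.88050679]
4 [ 49  63  78  32 541] [77.77449168 80.66728281]
5 [ 423   64   57   57 2426] [450.54245672  91.75968673]
6 [161 112  35  28 494] [180.86437247 124.37854251]
8 [ 142  165   46   86 1888] [164.34586864 207.90836864]
10 [ 373  253  118   97 8158] [432.10284383 297.40904633]
11 [    3   258   300   126 16400] [146.9247561  336.06914634]
trim lab 8
[[580.9 432.7   5. ]
 [605.2 356.3   5. ]
 [327.  263.9   5. ]
 [302.5 339.3   5. ]] [ 80. 293.  79.]
trim z pct [-2.72677638  7.69999859 25.93934213] table -1.1418579620811897
hob lab 3 [[617.0, -71.0, 15.0], [610.0, -71.0, 15.0], [604.0, -72.0, 5.0], [597.0, -72.0, 6.0], [590.0, -72.0, 4.0], [584.0, -72.0, 2.0], [576.0, -72.0, 4.0], [570.0, -73.0, -6.0], [563.0, -72.0, -3.0], [556.0, -72.0, 1.0], [549.0, -73.0, -6.0]]
mug [738. 288.   8.]
can [ 649. -406.  119.]
mill [ 441. -364.  139.]
```

View pics/crop1.png

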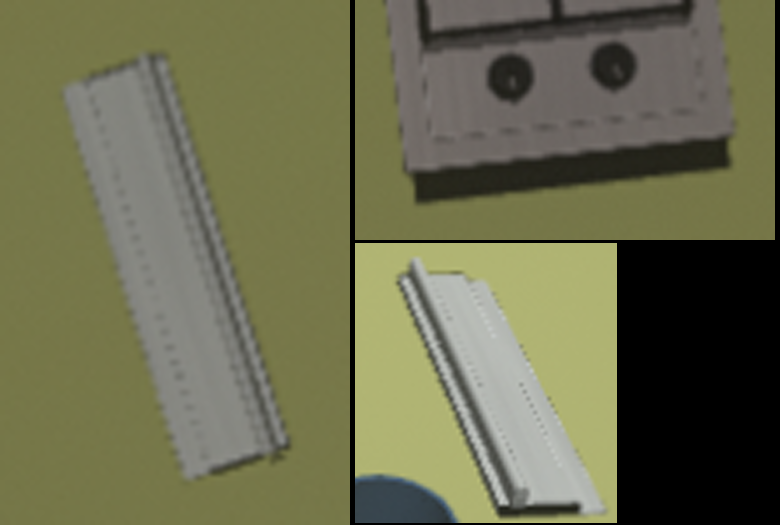

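The crop shows the trim's bead on its right side (world −y), so the tongue faces world +y. The hob's front edge is tilted about 5°. I'll take a closer wrist view of the hob first, then one of the trim.

```bash
cat > go.py <<'E'
from h import *
from scipy.spatial.transform import Rotation as R
def delta(p,yaw_deg,s=None):
    s=s or sensors.sense();R0=R.from_euler("xyz",s["tcp_rot"]);R1=R.from_euler("xyz",[np.pi,0,np.radians(yaw_deg)])
    print("rot",np.round((R0.inv()*R1).as_rotvec(),4),"shift m",np.round(R0.inv().apply(np.array(p)-s["eef_pos"])/1000,4))
E
python3 -c "
from go import *
delta([585,10,300],95)"
```

```text
rot [-9.0000e-04  6.0000e-04  1.0897e+00] shift m [-0.5364 -0.391  -0.0688]
```

Units first: shifts go in shares of 0.75 m and turns go in shares of 120 degrees. So -0.27 m / 0.75 = -0.36, -0.195 m / 0.75 = -0.26, 0.54 rad / 2.0944 = 0.2578.

Call:
{"op": "move_arm", "data": {"motion": [[0,0,0.2578,-0.36,-0.26,-0.0453,0.04],[0,0,0.2578,-0.36,-0.26,-0.0453,0.04],[0,0,0.2578,-0.36,-0.26,-0.0453,0.04],[0,0,0.2578,-0.36,-0.26,-0.0453,0.04],[0,0,0.2578,-0.36,-0.26,-0.0453,0.04],[0,0,0.2578,-0.36,-0.26,-0.0453,0.04],[0,0,0.2578,-0.36,-0.26,-0.0453,0.04]]}}

```text
clock: 1.02
eef_pos: [415.0, 292.2, 265.4]
tcp_rot: [3.141, 0.0, 2.205]
contact_force: [-0.4, 0.3, 0.0]
opening: 0.469
grasp_force: 0.0
```

```bash
python3 -c "
from go import *
delta([585,10,300],95)"
```

```text
rot [ 3.000e-04 -0.000e+00  5.468e-01] shift m [-0.3281 -0.0303 -0.0346]
```

In the tool's units: -0.328 m / 0.75 = -0.4373, -0.035 m / 0.75 = -0.0467, 0.547 rad / 2.0944 = 0.2612.

Call:
{"op": "move_arm", "data": {"motion": [[0,0,0.2612,-0.4373,-0.04,-0.0467,0.04],[0,0,0.2612,-0.4373,-0.04,-0.0467,0.04],[0,0,0.2612,-0.4373,-0.04,-0.0467,0.04],[0,0,0.2612,-0.4373,-0.04,-0.0467,0.04],[0,0,0.2612,-0.4373,-0.04,-0.0467,0.04],[0,0,0.2612,-0.4373,-0.04,-0.0467,0.04],[0,0,0.2612,-0.4373,-0.04,-0.0467,0.04],[0,0,0.2612,-0.4373,-0.04,-0.0467,0.04]]}}

```text
clock: 2.02
eef_pos: [584.5, 13.7, 299.8]
tcp_rot: [-3.14, -0.001, 1.662]
contact_force: [-0.9, -0.2, -0.1]
opening: 0.469
grasp_force: 0.0
```

```bash
cat > snap.py <<'E'
from go import *
import sys
def snap(n,cam="wrist"):
    s=sensors.sense();cp=camera_params(cam);im,d=grab_frame(cam)
    np.savez(n+".npz",im=im,d=d,**{k:np.array(v) for k,v in cp.items()});cv2.imwrite(f"pics/{n}.png",im[...,::-1])
    print(np.round(s["eef_pos"],1),np.round(s["tcp_rot"],4),round(s["clock"],2),np.round(s["contact_force"],1))
E
python3 -c "
from snap import *
snap('hobA')
delta([462,322,250],198.5)"
```

```text
[584.5  13.7 299.8] [-3.1404e+00 -7.0000e-04  1.6620e+00] 2.02 [-0.9 -0.2 -0.1]
rot [-1.000e-04 -1.300e-03 -1.802e+00] shift m [ 0.3181 -0.0937  0.0502]
```

View pics/hobA.png

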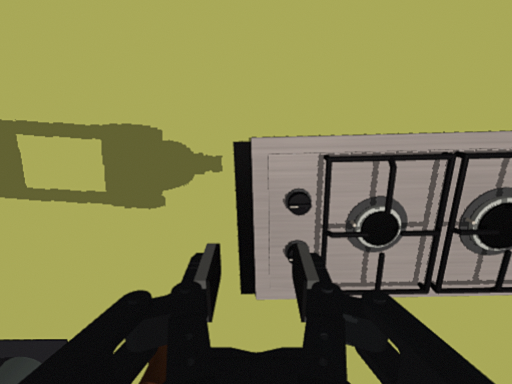

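The view shows the hob's rim edge running from (250,138) to (256,298). Both corners are clear, and the black slot lies to its left.

In the tool's units: 0.16 m / 0.75 = 0.2133, -0.047 m / 0.75 = -0.0627, -0.9 rad / 2.0944 = -0.4297.

Call:
{"op": "move_arm", "data": {"motion": [[0,0,-0.4297,0.2133,-0.0627,0.0333,0.04],[0,0,-0.4297,0.2133,-0.0627,0.0333,0.04],[0,0,-0.4297,0.2133,-0.0627,0.0333,0.04],[0,0,-0.4297,0.2133,-0.0627,0.0333,0.04],[0,0,-0.4297,0.2133,-0.0627,0.0333,0.04],[0,0,-0.4297,0.2133,-0.0627,0.0333,0.04]]}}

```text
clock: 2.82
eef_pos: [523.2, 168.3, 275.3]
tcp_rot: [3.142, -0.0, 2.562]
contact_force: [-0.5, -0.4, -0.5]
opening: 0.464
grasp_force: 0.0
```

```bash
python3 -c "
from snap import *
snap('hobB')
delta([462,322,250],198.5)"
```

```text
[523.2 168.3 275.3] [ 3.1416e+00 -3.0000e-04  2.5617e+00] 2.83 [-0.5 -0.4 -0.5]
rot [ 1.000e-04 -1.000e-04 -9.055e-01] shift m [0.136  0.0948 0.0254]
```

In the tool's units: 0.136 m / 0.75 = 0.1813, 0.095 m / 0.75 = 0.1267, -0.905 rad / 2.0944 = -0.4321.

Call:
{"op": "move_arm", "data": {"motion": [[0,0,-0.4321,0.1813,0.1267,0.0333,0.04],[0,0,-0.4321,0.1813,0.1267,0.0333,0.04],[0,0,-0.4321,0.1813,0.1267,0.0333,0.04],[0,0,-0.4321,0.1813,0.1267,0.0333,0.04],[0,0,-0.4321,0.1813,0.1267,0.0333,0.04],[0,0,-0.4321,0.1813,0.1267,0.0333,0.04]]}}

```text
clock: 3.62
eef_pos: [462.1, 321.4, 250.3]
tcp_rot: [3.142, -0.0, -2.821]
contact_force: [1.0, 0.8, -0.2]
opening: 0.468
grasp_force: 0.0
```

```bash
python3 - <<'E'
from snap import *
from m import load
snap('trimA')
im,d,cp=load("hobA");P=cloud(cp,d)
g=cv2.cvtColor(im,cv2.COLOR_RGB2GRAY).astype(float)
E=[]
for v in range(142,294,4):
    if 240<v: pass
    row=g[v];dif=row[2:]-row[:-2];u=235+np.argmax(dif[235:270]);
    w=dif[u-2:u+3];E.append((u+1+((np.arange(-2,3)*w).sum()/w.sum()),v))
E=np.array(E);Q=np.array([onplane(cp,e,10) for e in E])
c=np.polyfit(Q[:,1],Q[:,0],1);r=Q[:,0]-np.polyval(c,Q[:,1]);print("rim line",c,"yaw",np.degrees(np.arctan(-c[0])),"res",r.std(),np.abs(r).max())
print("depth z rim",np.nanmedian(P[160:280,257:262,2]),"slot z",np.nanmedian(P[160:280,242:248,2]))
# corners: along a column just inside rim, sat mask
hsv=cv2.cvtColor(im,cv2.COLOR_RGB2HSV)
for u in (258,260,262): 
    col=hsv[100:330,u,1]<60; vs=100+np.where(col)[0]; print(u,vs.min(),vs.max(),np.round(onplane(cp,(u,vs.min()-.5),10),1),np.round(onplane(cp,(u,vs.max()+.5),10),1))
E
```

```text
[462.1 321.4 250.3] [ 3.1415e+00 -1.0000e-04 -2.8206e+00] 3.62 [ 1.   0.8 -0.2]
rim line [-1.14275902e-01  5.78780186e+02] yaw 6.5192467742783515 res 0.1713527265572671 0.3606947320146219
depth z rim 9.982090494999852 slot z 0.6438261471688804
258 138 299 [584.7  45.1  10. ] [ 611.6 -243.2   10. ]
260 138 299 [587.7  45.3  10. ] [ 615.2 -242.9   10. ]
262 137 299 [590.5  47.1  10. ] [ 618.8 -242.5   10. ]
```

View pics/trimA.png

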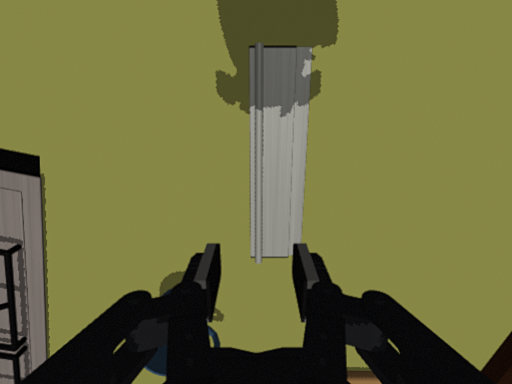

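The wrist view shows the trim at columns 249–311, rows 43–262. The bead sits at u≈259 and the tongue is on the right.

```bash
python3 - <<'E'
from snap import *
from m import load
im,d,cp=load("trimA");P=cloud(cp,d);Z=P[...,2]
s=np.s_[30:275,235:325]
z=Z[s];q=P[s].reshape(-1,3)
print("table",np.nanmedian(Z[60:240,340:360]),"noise",np.nanstd(Z[60:240,340:360]))
bt=q[q[:,2]>18];bt=bt[bt[:,2]<40];print(len(bt),np.percentile(bt[:,2],[5,50,95]))
c0=bt.mean(0)[:2];_,_,V=np.linalg.svd(bt[:,:2]-c0);y=V[0];y=y if y[0]<0 else -y;x=np.array([y[1],-y[0]])
print("y axis",y,"yaw x",np.degrees(np.arctan2(x[1],x[0])))
tx=(q[:,:2]-c0)@x;ty=(q[:,:2]-c0)@y;print("bead ty",np.percentile(ty[q[:,2]>18],[.5,99.5]),"tx std",tx[q[:,2]>18].std())
for lo in range(-20,72,6):
    k=(tx>=lo)&(tx<lo+6)&(abs(ty)<120);print(lo,round(np.nanmedian(q[k,2]),1),end="; ")
# image-based: bead end pixels & ray cast
hsv=cv2.cvtColor(im,cv2.COLOR_RGB2HSV);m=(hsv[...,1]<75)
for v in range(60,255,32): print(v,np.where(m[v,240:320])[0][[0,-1]]+240, end=" ")
print()
B=[]
for v in (120,140,160,180,200,220,240):
    us=np.where(m[v,240:320])[0]+240
    B.append((onplane(cp,(us[0]-.5,v),10)[:2],onplane(cp,(us[-1]+.5,v),3)[:2]))
B=np.array(B)
for j in(0,1):
    dd=B[-1,j]-B[0,j];print("edge yaw",np.degrees(np.arctan2(dd[1],dd[0])),"perp off vs bead",np.round((B[:,j]-c0)@x,1))
col=hsv[:300,284,1]<75;vs=np.where(col)[0];print("end rows",vs[vs>100].max())
e1=onplane(cp,(275,vs[vs>100].max()+.5),10)[:2];e0=onplane(cp,(284,45.5),10)[:2]
a,b=(e1-c0)@y,(e0-c0)@y;print("ends",a,b,b-a,"centre",c0+y*(a+b)/2,"c0",c0)
np.save("ax.npy",[c0,x,y])
# hobB check of rim: depth
im2,d2,cp2=load("hobB");P2=cloud(cp2,d2)
rim=np.array([590.2,-100]);hx=np.array([np.cos(.1138),np.sin(.1138)]);hy=np.array([-hx[1],hx[0]])
for n in("hobA","hobB","top0"):
    i2,d2,cp2=load(n);q2=cloud(cp2,d2).reshape(-1,3);a=(q2[:,:2]-rim)@hx;b=(q2[:,:2]-rim)@hy
    print(n,[(lo,round(float(np.nanmedian(q2[(a>=lo)&(a<lo+3)&(abs(b)<120)&(q2[:,2]<30),2])),1)) for lo in range(-12,15,3)])
    for nm,sel in(("b",(a>4)&(a<25)&(q2[:,2]>6)&(q2[:,2]<25)&(abs(b)<200)),):
        print(" y extents",np.percentile(b[sel],[.5,99.5]) if sel.any() else None)
E
```

```text
table -0.10147077760774437 noise 0.8156288100428795
1723 [23.0001322  26.1037418  27.71715142]
y axis [-0.94826245 -0.31748751] yaw x 108.51104827665893
bead ty [-161.97181621  121.52716805] tx std 10.534303465154029
-20 -0.1; -14 9.4; -8 23.2; -2 26.6; 4 10.1; 10 9.9; 16 10.6; 22 10.2; 28 10.0; 34 9.9; 40 9.7; 46 2.9; 52 2.8; 58 2.9; 64 0.1; 70 -0.2; 60 [249 311] 92 [249 309] 124 [250 307] 156 [250 305] 188 [250 304] 220 [250 302] 252 [250 308] 
edge yaw 17.926341655320744 perp off vs bead [-11.9 -12.1 -12.4 -12.7 -13.  -13.3 -13.6]
edge yaw 18.717072717039592 perp off vs bead [64.3 64.4 64.5 64.6 64.7 64.8 64.9]
end rows 256
ends -163.6487716752686 122.62318273774856 286.27195441301717 centre [459.90371746 324.34417739] c0 [440.45220467 317.83162126]
hobA [(-12, 0.6), (-9, 0.6), (-6, 0.6), (-3, 0.7), (0, 9.3), (3, 10.1), (6, 10.0), (9, 10.0), (12, 10.0)]
 y extents [-142.68329082  145.19489003]
hobB [(-12, 1.2), (-9, 1.2), (-6, 1.4), (-3, 1.3), (0, 8.4), (3, 10.5), (6, 10.5), (9, 10.7), (12, 10.6)]
 y extents [-15.21661352 146.19393649]
top0 [(-12, -0.8), (-9, -0.3), (-6, 0.5), (-3, 0.5), (0, 4.1), (3, 9.4), (6, 9.5), (9, 9.6), (12, 8.6)]
 y extents [-169.42426522  168.07210953]
```

In the tool's units: 0.238 m / 0.75 = 0.3173, 0.237 m / 0.75 = 0.316.

Call:
{"op": "move_arm", "data": {"motion": [[0,0,0,0.0013,0.0044,0.08,0.026],[0,0,0,0.0013,0.0044,0.16,0.026],[0,0,0,0.0013,0.0044,0.24,0.026],[0,0,0,0.0013,0.0044,0.2867,0.026],[0,0,0,0.0013,0.0044,0.3067,0.026],[0,0,0,0.0013,0.0044,0.316,0.026],[0,0,0,0.0013,0.0044,0.3173,0.026],[0,0,0,0.0013,0.0044,0.3173,0.026]], "grip_force": 70}}

```text
clock: 4.68
eef_pos: [461.3, 324.5, 13.5]
tcp_rot: [3.141, 0.002, -2.818]
contact_force: [-0.3, 0.6, -0.3]
opening: 0.305
grasp_force: 0.0
```

```bash
python3 -c "
from snap import *
snap('grasp')"
```

```text
[461.3 324.5  13.5] [ 3.1410e+00  2.0000e-03 -2.8179e+00] 4.67 [-0.3  0.6 -0.3]
```

View pics/grasp.png

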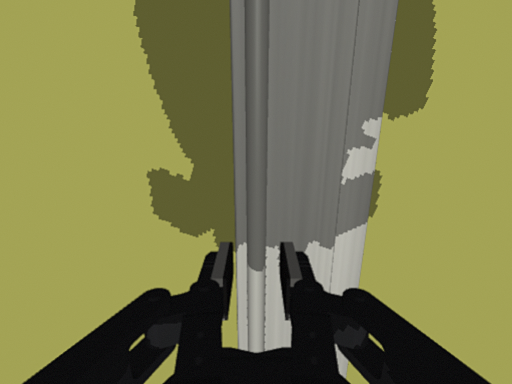

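The view shows the bead at u≈257, midway between the pads at u≈232 and u≈283. The next move closes the gripper.

In the tool's units: 0.0005 m / 0.75 = 0.0007.

Call:
{"op": "move_arm", "data": {"motion": [[0,0,0,0,0,0.0007,0.012],[0,0,0,0,0,0.0007,0.0],[0,0,0,0,0,0.0007,0.0],[0,0,0,0,0,0.0007,0.0],[0,0,0,0,0,0.0007,0.0]], "grip_force": 70}}

```text
clock: 5.35
eef_pos: [460.9, 324.2, 12.7]
tcp_rot: [3.141, 0.001, -2.818]
contact_force: [-0.6, -1.2, 7.8]
opening: 0.093
grasp_force: 69.1
```

In the tool's units: -0.05 m / 0.75 = -0.0667, -0.03 m / 0.75 = -0.04.

Call:
{"op": "move_arm", "data": {"motion": [[0,0,0,0,0,-0.0133,0.0],[0,0,0,0,0,-0.04,0.0],[0,0,0,0,0,-0.0667,0.0],[0,0,0,0,0,-0.0667,0.0]]}}

```text
clock: 5.85
eef_pos: [461.4, 324.6, 63.3]
tcp_rot: [3.141, 0.003, -2.817]
contact_force: [0.1, -0.3, -3.1]
opening: 0.091
grasp_force: 68.9
```

```bash
python3 -c "
from snap import *
snap('lift')
delta([470,110,62],147.5)"
```

```text
[461.4 324.6  63.3] [ 3.1408e+00  2.8000e-03 -2.8174e+00] 5.85 [ 0.1 -0.3 -3.1]
rot [0.0009 0.001  0.8914] shift m [ 5.950e-02 -2.059e-01  2.000e-04]
```

In the tool's units: -0.206 m / 0.75 = -0.2747, 0.06 m / 0.75 = 0.08, 0.89 rad / 2.0944 = 0.4249.

Call:
{"op": "move_arm", "data": {"motion": [[0,0,0.4249,0.08,-0.2747,0,0],[0,0,0.4249,0.08,-0.2747,0,0],[0,0,0.4249,0.08,-0.2747,0,0],[0,0,0.4249,0.08,-0.2747,0,0],[0,0,0.4249,0.08,-0.2747,0,0],[0,0,0.4249,0.08,-0.2747,0,0]]}}

```text
clock: 6.65
eef_pos: [468.8, 109.1, 61.1]
tcp_rot: [-3.141, -0.001, 2.576]
contact_force: [-0.2, 0.3, -3.3]
opening: 0.096
grasp_force: 69.2
```

```bash
python3 -c "
from snap import *
delta([506,-108,62],96.5)"
```

```text
rot [-1.200e-03 -4.000e-04  8.916e-01] shift m [-0.1478 -0.1633 -0.0009]
```

In the tool's units: -0.163 m / 0.75 = -0.2173, -0.148 m / 0.75 = -0.1973, 0.89 rad / 2.0944 = 0.4249.

Call:
{"op": "move_arm", "data": {"motion": [[0,0,0.4249,-0.1973,-0.2173,0,0],[0,0,0.4249,-0.1973,-0.2173,0,0],[0,0,0.4249,-0.1973,-0.2173,0,0],[0,0,0.4249,-0.1973,-0.2173,0,0],[0,0,0.4249,-0.1973,-0.2173,0,0],[0,0,0.4249,-0.1973,-0.2173,0,0],[0,0,0.4249,-0.1973,-0.2173,0,0]]}}

```text
clock: 7.52
eef_pos: [506.6, -106.7, 61.5]
tcp_rot: [-3.141, -0.0, 1.691]
contact_force: [0.2, 0.5, -2.0]
opening: 0.093
grasp_force: 69.4
```

```bash
python3 - <<'E'
from snap import *
snap('pre');snap('preT','top')
delta([506,-108,30],96.5)
E
```

```text
[ 506.6 -106.7   61.5] [-3.1409e+00 -2.0000e-04  1.6914e+00] 7.53 [ 0.2  0.5 -2. ]
[ 506.7 -106.6   61.5] [-3.1411e+00 -2.0000e-04  1.6907e+00] 7.58 [-0.2  0.2 -2.4]
rot [-0.0003 -0.0001  0.0056] shift m [-0.0012 -0.0009  0.0317]
```

View pics/pre.png

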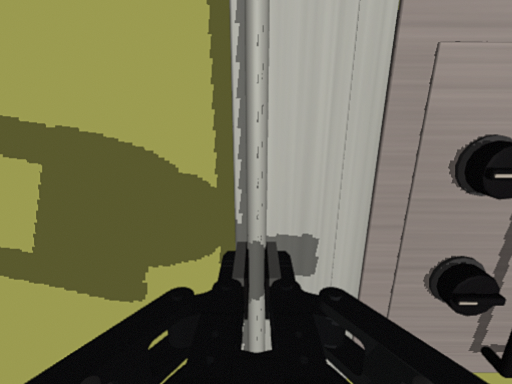

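The view shows the trim held with its bead between the pads at u≈257. The step is at u≈350, and the hob rim lies to the right at u≈400. Next I'll use the depth image to measure the trim's attitude in the hand.

```bash
cat > att.py <<'E'
from snap import *
from m import load
rim=np.array([590.,-98.7]);th=.1138;hx=np.array([np.cos(th),np.sin(th)]);hy=np.array([-hx[1],hx[0]])
def att(n,poly,poly2=None):
    im,d,cp=load(n);P=cloud(cp,d);mk=np.zeros(d.shape,np.uint8);cv2.fillPoly(mk,[np.array(poly)],1)
    q=P[mk>0];a=(q[:,:2]-rim)@hx;b=(q[:,:2]-rim)@hy
    A=np.c_[a,b,np.ones(len(a))];k=np.ones(len(a),bool)
    for _ in range(4):
        c=np.linalg.lstsq(A[k],q[k,2],rcond=None)[0];r=q[:,2]-A@c;k=abs(r)<3*max(r[k].std(),.3)
    print("slope along hob x, y:",np.round(c[:2],4),"z at a=-65,b=0:",round(c[2]-65*c[0],1),"res",r[k].std(),k.sum(),"b range",b.min(),b.max())
E
python3 - <<'E'
from att import *
att("pre",[(275,5),(345,5),(335,215),(275,215)])
im,d,cp=load("pre");g=cv2.cvtColor(im,cv2.COLOR_RGB2GRAY).astype(float)
# bead left/right edges -> yaw
hsv=cv2.cvtColor(im,cv2.COLOR_RGB2HSV)
P=cloud(cp,d);q=P[0:225,225:290].reshape(-1,3)
zt=np.nanpercentile(q[:,2],97);k=q[:,2]>zt-7;pp=q[k][:,:2];c=pp.mean(0);_,_,V=np.linalg.svd(pp-c);y=V[0]*np.sign(V[0,1]);print("bead top z",zt,"yaw-hob deg",np.degrees(np.arctan2(-y[0],y[1])-th))
print("bead pts a range",np.percentile((pp-rim)@hx,[2,50,98]), "b max",((pp-rim)@hy).max())
# tongue edge: slopes
T=[]
for v in range(10,230,10):
    row=P[v,330:430,2];j=np.argmin(np.diff(row));T.append((v,330+j,row[j],row[j+1]))
print([tuple(np.round(t,0)) for t in T[::4]])
E
```

```text
** On entry to DLASCL parameter number  4 had an illegal value
 ** On entry to DLASCL parameter number  4 had an illegal valueTraceback (most recent call last):
  File "<stdin>", line 2, in <module>
  File "att.py", line 9, in att
    c=np.linalg.lstsq(A[k],q[k,2],rcond=None)[0];r=q[:,2]-A@c;k=abs(r)<3*max(r[k].std(),.3)
      ~~~~~~~~~~~~~~~^^^^^^^^^^^^^^^^^^^^^^^^
    x, resids, rank, s = _umath_linalg.lstsq(a, b, rcond,
                         ~~~~~~~~~~~~~~~~~~~^^^^^^^^^^^^^
                                             signature=signature)
                                             ^^^^^^^^^^^^^^^^^^^^
    raise LinAlgError("SVD did not converge in Linear Least Squares")
numpy.linalg.LinAlgError: SVD did not converge in Linear Least Squares
```

```bash
sed -i 's/q=P\[mk>0\];/q=P[mk>0];q=q[~np.isnan(q[:,2])];/' att.py
python3 - <<'E'
from att import *
att("pre",[(275,5),(345,5),(335,215),(275,215)])
im,d,cp=load("pre")
P=cloud(cp,d);q=P[0:225,225:290].reshape(-1,3);q=q[~np.isnan(q[:,2])]
zt=np.nanpercentile(q[:,2],97);k=q[:,2]>zt-7;pp=q[k][:,:2];c=pp.mean(0);_,_,V=np.linalg.svd(pp-c,full_matrices=False);y=V[0]*np.sign(V[0,1]);print("bead top z",zt,"yaw-hob deg",np.degrees(np.arctan2(-y[0],y[1])-th))
print("bead pts a range",np.percentile((pp-rim)@hx,[2,50,98]), "b max",((pp-rim)@hy).max())
# end of trim in top image
im,d,cp=load("preT");hsv=cv2.cvtColor(im,cv2.COLOR_RGB2HSV);print("px of fitted ends etc")
Pt=cloud(cp,d).reshape(-1,3);a=(Pt[:,:2]-rim)@hx;b=(Pt[:,:2]-rim)@hy
k=(Pt[:,2]>48)&(Pt[:,2]<66)&(a>-75)&(a<-15)&(abs(b)<200);print("trim b extent top",np.percentile(b[k],[.5,99.5]),k.sum())
E
```

```text
slope along hob x, y: [-0.0036  0.001 ] z at a=-65,b=0: 58.7 res 0.6486853157079029 13827 b range 25.13468316745421 124.75077475655718
bead top z 76.29984628396721 yaw-hob deg 0.2838560581020715
bead pts a range [-88.39237743 -83.68780987 -78.90118354] b max 122.30077732767312
px of fitted ends etc
trim b extent top [-140.31897189  143.93414127] 507
```

In the tool's units: 0.047 m / 0.75 = 0.0627, -0.0015 m / 0.75 = -0.002, 0.006 rad / 2.0944 = 0.0029.

Call:
{"op": "move_arm", "data": {"motion": [[0,0,0.0029,-0.002,0,0.0333,0],[0,0,0.0029,-0.002,0,0.0533,0],[0,0,0.0029,-0.002,0,0.062,0],[0,0,0.0029,-0.002,0,0.0627,0],[0,0,0.0029,-0.002,0,0.0627,0]]}}

```text
clock: 8.25
eef_pos: [507.4, -108.9, 15.2]
tcp_rot: [3.141, 0.0, 1.68]
contact_force: [-0.7, 0.5, -2.7]
opening: 0.093
grasp_force: 69.2
```

```bash
python3 - <<'E'
from att import *
snap('low')
att("low",[(275,5),(345,5),(335,215),(275,215)])
s=sensors.sense()["eef_pos"][:2]-rim;print("tcp a,b",s@hx,s@hy)
im,d,cp=load("low");P=cloud(cp,d)
q=P[0:225,225:290].reshape(-1,3);q=q[~np.isnan(q[:,2])];zt=np.percentile(q[:,2],97);pp=q[q[:,2]>zt-7][:,:2];V=np.linalg.svd(pp-pp.mean(0),full_matrices=False)[2];y=V[0]*np.sign(V[0,1]);print("bead z",zt,"yaw err",np.degrees(np.arctan2(-y[0],y[1])-th),"a med",np.median((pp-rim)@hx))
Q=P[20:220,345:440].reshape(-1,3);a=(Q[:,:2]-rim)@hx
print([(l,round(float(np.nanmedian(Q[(a>=l)&(a<l+3),2])),1)) for l in range(-45,16,3) if ((a>=l)&(a<l+3)).sum()>20])
E
```

```text
[ 507.4 -108.9   15.2] [3.1410e+00 2.0000e-04 1.6801e+00] 8.25 [-0.7  0.5 -2.7]
slope along hob x, y: [-0.0021  0.0008] z at a=-65,b=0: 12.5 res 0.6407744192460738 13806 b range 22.540545810312125 122.40067395374528
tcp a,b -83.17013980086983 -0.7790773152167128
bead z 29.965342857156454 yaw err -0.3364569816823404 a med -82.31013296021737
[(-45, 12.9), (-42, 12.6), (-39, 12.1), (-36, 5.5), (-33, 5.4), (-30, 5.5), (-27, 5.5), (-24, 5.5), (-21, 5.5), (-18, 1.1), (-15, 0.7), (-12, 0.7), (-9, 0.7), (-6, 0.7), (-3, 1.0), (0, 7.7), (3, 10.0), (6, 10.1), (9, 10.1), (12, 10.1), (15, 10.1)]
```

In the tool's units: 0.03 m / 0.75 = 0.04, 0.024 m / 0.75 = 0.032, -0.003 rad / 2.0944 = -0.0014.

Call:
{"op": "move_arm", "data": {"motion": [[0,0,-0.0014,0,0,0.0016,0],[0,0,-0.0014,0,0.008,0.0016,0],[0,0,-0.0014,0,0.016,0.0016,0],[0,0,-0.0014,0,0.024,0.0016,0],[0,0,-0.0014,0,0.032,0.0016,0],[0,0,-0.0014,0,0.04,0.0016,0],[0,0,-0.0014,0,0.04,0.0016,0]]}}

```text
clock: 9.18
eef_pos: [537.4, -105.6, 13.6]
tcp_rot: [3.141, 0.0, 1.683]
contact_force: [-0.2, 0.5, -2.6]
opening: 0.093
grasp_force: 69.3
```

```bash
cat > chk.py <<'E'
from att import *
import sys
n=sys.argv[1];snap(n);im,d,cp=load(n);P=cloud(cp,d)
s=sensors.sense()["eef_pos"][:2]-rim;print("tcp a,b",s@hx,s@hy)
for r in((5,110),(110,215)):
    Q=P[r[0]:r[1],262:440].reshape(-1,3);a=(Q[:,:2]-rim)@hx
    print(round(float(np.nanmean((Q[:,:2]-rim)@hy))),[(l,round(float(np.nanmedian(Q[(a>=l)&(a<l+2),2])),1)) for l in range(-36,12,2) if ((a>=l)&(a<l+2)).sum()>20])
q=P[0:225,225:290].reshape(-1,3);q=q[~np.isnan(q[:,2])];zt=np.percentile(q[:,2],97);pp=q[q[:,2]>zt-7][:,:2];V=np.linalg.svd(pp-pp.mean(0),full_matrices=False)[2];y=V[0]*np.sign(V[0,1]);print("bead z",zt,"yaw err",np.degrees(np.arctan2(-y[0],y[1])-th),"a med",np.median((pp-rim)@hx))
E
python3 chk.py slide1
```

```text
[ 537.4 -105.6   13.6] [3.1412e+00 2.0000e-04 1.6830e+00] 9.18 [-0.2  0.5 -2.6]
tcp a,b -53.50696802812062 -0.7611878760438328
101 [(-36, 10.9), (-34, 10.9), (-32, 11.0), (-30, 11.0), (-28, 10.9), (-26, 10.9), (-24, 10.9), (-22, 10.8), (-20, 10.9), (-18, 10.9), (-16, 10.9), (-14, 10.8), (-12, 11.0), (-10, 10.8), (-8, 10.2), (-6, 4.0), (-4, 3.9), (-2, 4.1), (0, 9.1), (2, 10.1), (4, 10.1), (6, 10.0), (8, 10.0), (10, 10.0)]
52 [(-36, 10.9), (-34, 10.9), (-32, 10.9), (-30, 10.8), (-28, 11.0), (-26, 10.9), (-24, 10.8), (-22, 10.8), (-20, 10.9), (-18, 10.9), (-16, 10.9), (-14, 10.9), (-12, 10.9), (-10, 10.8), (-8, 10.1), (-6, 3.9), (-4, 3.9), (-2, 3.9), (0, 8.9), (2, 10.1), (4, 10.0), (6, 10.0), (8, 10.1), (10, 10.0)]
bead z 28.36047762615082 yaw err -0.1664774904717279 a med -52.20143689409934
```

In the tool's units: 0.007 m / 0.75 = 0.0093, 0.005 m / 0.75 = 0.0067, -0.002 rad / 2.0944 = -0.001.

Call:
{"op": "move_arm", "data": {"motion": [[0,0,-0.001,0,0.004,0,0],[0,0,-0.001,0,0.0067,0,0],[0,0,-0.001,0,0.0093,0,0],[0,0,-0.001,0,0.0093,0,0]]}}

```text
clock: 9.72
eef_pos: [544.0, -104.8, 13.6]
tcp_rot: [3.141, 0.0, 1.685]
contact_force: [0.3, -0.1, -2.5]
opening: 0.095
grasp_force: 69.3
```

```bash
python3 chk.py slide2
```

```text
[ 544.  -104.8   13.6] [3.1414e+00 1.0000e-04 1.6848e+00] 9.72 [ 0.3 -0.1 -2.5]
tcp a,b -46.57262089226409 -0.8191092549008646
101 [(-36, 11.0), (-34, 11.0), (-32, 11.0), (-30, 10.9), (-28, 11.0), (-26, 10.9), (-24, 10.9), (-22, 10.9), (-20, 10.9), (-18, 11.0), (-16, 10.9), (-14, 10.9), (-12, 10.9), (-10, 10.9), (-8, 10.9), (-6, 10.9), (-4, 10.9), (-2, 10.1), (0, 9.6), (2, 10.1), (4, 10.0), (6, 10.0), (8, 10.0), (10, 10.1)]
52 [(-36, 10.9), (-34, 10.9), (-32, 10.9), (-30, 10.9), (-28, 10.9), (-26, 10.9), (-24, 10.9), (-22, 10.9), (-20, 10.9), (-18, 10.9), (-16, 10.8), (-14, 10.9), (-12, 10.9), (-10, 10.8), (-8, 10.9), (-6, 10.9), (-4, 10.9), (-2, 10.3), (0, 9.5), (2, 10.0), (4, 10.0), (6, 10.0), (8, 10.0), (10, 10.0)]
bead z 28.39629496218861 yaw err -0.05979939227582972 a med -45.734107617347746
```

In the tool's units: 0.001 m / 0.75 = 0.0013, 0.0005 m / 0.75 = 0.0007.

Call:
{"op": "move_arm", "data": {"motion": [[0,0,0,0,0.0007,0,0],[0,0,0,0,0.0013,0,0],[0,0,0,0,0.0013,0,0]]}}

```text
clock: 10.15
eef_pos: [544.8, -104.7, 13.6]
tcp_rot: [-3.142, 0.0, 1.685]
contact_force: [0.7, -0.1, -2.4]
opening: 0.094
grasp_force: 69.3
```

In the tool's units: 0.0014 m / 0.75 = 0.0019, 0.0007 m / 0.75 = 0.0009.

Call:
{"op": "move_arm", "data": {"motion": [[0,0,0,0,0,0.0009,0],[0,0,0,0,0,0.0019,0],[0,0,0,0,0,0.0019,0]]}}

```text
clock: 10.52
eef_pos: [544.8, -104.7, 12.7]
tcp_rot: [-3.142, -0.0, 1.685]
contact_force: [-3.5, 2.1, 5.4]
opening: 0.096
grasp_force: 70.5
```

In the tool's units: 0.0004 m / 0.75 = 0.0005.

Call:
{"op": "move_arm", "data": {"motion": [[0,0,0,0,0,0.0005,0],[0,0,0,0,0,0.0005,0],[0,0,0,0,0,0.0005,0]]}}

```text
clock: 10.9
eef_pos: [544.8, -104.7, 12.7]
tcp_rot: [3.142, 0.0, 1.685]
contact_force: [-3.8, 0.6, 10.5]
opening: 0.093
grasp_force: 71.2
```

```bash
python3 chk.py press1; python3 - <<'E'
from att import *
att("press1",[(275,5),(340,5),(330,215),(275,215)])
snap("pressT","top");im,d,cp=load("pressT")
snap("pressS","scene");im2=load("pressS")[0]
a=cv2.resize(im[120:200,235:345],None,fx=5,fy=5,interpolation=cv2.INTER_CUBIC)
w=load("press1")[0][:240,220:460]
out=np.zeros((400,800,3),np.uint8);out[:400,:550]=a;out[:240,552:792]=w
cv2.imwrite("pics/fin.png",out[...,::-1]);cv2.imwrite("pics/finS.png",cv2.resize(im2[150:384,60:330],None,fx=2.5,fy=2.5)[...,::-1])
E
```

```text
[ 544.8 -104.7   12.7] [3.1415 0.     1.6848] 10.9 [-3.8  0.6 10.5]
tcp a,b -45.60557165793309 -0.817509565408867
101 [(-36, 10.0), (-34, 10.0), (-32, 10.0), (-30, 10.0), (-28, 10.1), (-26, 10.1), (-24, 10.1), (-22, 10.1), (-20, 10.0), (-18, 10.1), (-16, 10.0), (-14, 10.0), (-12, 10.1), (-10, 10.1), (-8, 10.1), (-6, 10.1), (-4, 10.1), (-2, 9.8), (0, 9.7), (2, 10.0), (4, 10.0), (6, 10.0), (8, 10.0), (10, 10.0)]
52 [(-36, 10.0), (-34, 10.0), (-32, 10.0), (-30, 10.0), (-28, 10.1), (-26, 10.1), (-24, 10.1), (-22, 10.0), (-20, 10.0), (-18, 10.1), (-16, 10.0), (-14, 10.0), (-12, 10.0), (-10, 10.1), (-8, 10.1), (-6, 10.1), (-4, 10.1), (-2, 9.8), (0, 9.6), (2, 10.0), (4, 10.0), (6, 10.1), (8, 10.0), (10, 10.0)]
bead z 27.451953885766844 yaw err -0.03715518207019554 a med -45.290768034861046
slope along hob x, y: [ 0.0008 -0.0001] z at a=-65,b=0: 10.0 res 0.6421782764057403 12760 b range 22.691762934870383 122.19616273360083
[ 544.8 -104.7   12.7] [3.1416 0.     1.6848] 10.95 [-4.3  0.3 11. ]
[ 544.8 -104.7   12.7] [3.1415 0.     1.6848] 11.0 [-3.4  0.5 11.6]
```

View pics/fin.png

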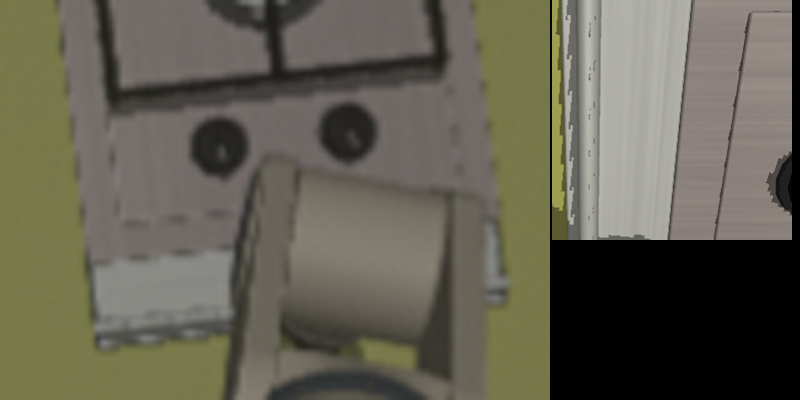

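View pics/finS.png

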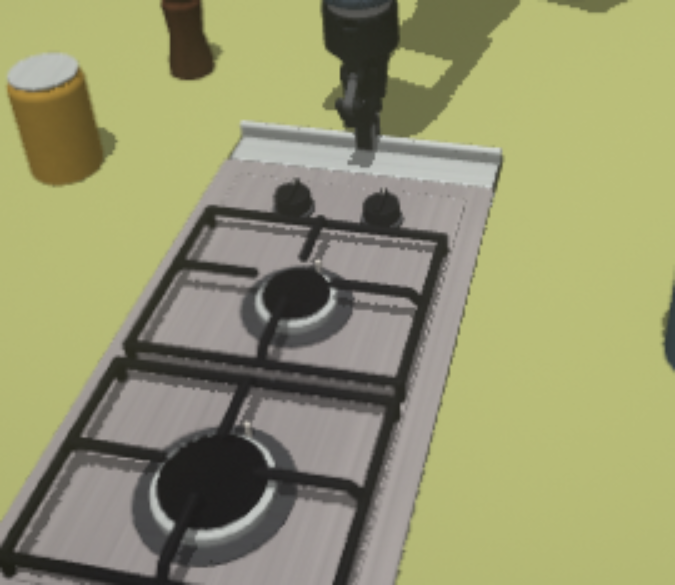

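The pictures show the step meeting the rim along its length, with no visible gap. The trim's ends line up with the hob's front corners, the rim still reads 10 mm high, and the fingers press with about 11 N. I'm handing it in now.

```bash
python3 -c "
from rig import order
print(order.sign_off())"
```

```text
the job is handed in; nothing more can be done
None
```

I fitted the trim under the hob's front rim and handed the job in: the step meets the rim squarely, the ends line up with the corners, the rim is not raised, and the gripper is still pressing it flat with about 11 N (the hand-in gave no verdict).

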